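Tip the fittings bin with its bar and hold it

ROBOT

A 6-joint arm with a two-finger parallel gripper is mounted at the origin on the work surface. World frame = base frame: x ahead of the robot, y to its left, z up, the work surface at z = 0. Lengths are in m, angles in rad, forces in N, time in s.
With the tool pointing down it reaches from about 0.375 to 0.9 m from the base axis. Payload 3.1 kg.
Tool frame: the origin (TCP) lies on the centre line of the jaws, within the pads' length; the fingertips stand 19 mm ahead of it and the grasp point (between the pads) is the TCP; z points along the fingers, y is the direction in which the jaws open and shut (so a half turn about z gives the same grasp; the last joint's range is limited). The gripper opens to 85 mm and grips with 20 to 120 N. Pads are 22 mm wide; open, the fingers measure 114 mm over their backs; the gripper's body (76 mm by 85 mm) begins 54 mm behind the grasp point. The pads swing forward as they close: fully open they stand 13 mm farther back than shut.
Start: joints at [-1.323, 0.527, 1.433, -0, 1.181, -0.178], TCP at [0.259, -0.569, 0.25] pointing down, gripper open.
Joint ranges: [-3.08, 3.08], [-0.75, 2.2], [0.22, 2.44], [-1.43, 4.57], [0, 2.65], [-2.85, 2.85]. Speed limits (rad/s): [2.79, 2.79, 3.14, 3.14, 3.14, 3.14].

INTERFACE

Orientations are given as a unit quaternion [x, y, z, w].
In Python, from station import manip, imaging, workorder gives the robot as it stands.
- The arm moves only by the shell command python3 -m creep 'ROWS' [FORCE]. ROWS is a JSON object of lists of equal length, an entry for each row: "claw": the finger opening in cm, from 0 to 8.54; "dp": the shift along the tool's x, y, z in cm, a list of three; "roll": the turn about the tool's z in rad. In form: {"claw": [claw, ...], "dp": [[dx, dy, dz], ...], "roll": [roll, ...]}. A call has 1 to 12 rows; each row is the pose to reach, as a shift and turn from the pose commanded when the call began, along the tool's axes at that moment; what a row does not reach only later rows make up. A row lasts 1/10 s, in which the tool goes at most 50 mm and 8.59 degrees, less where a joint would pass 70% of its speed; a pose out of reach is approached as far as the arm can. A call with a gripper value outside its range is refused whole. The fingers move at their own pace and stop on an object; FORCE is the grip in N (left out, the last holds). Time passes only in rows, so rows that repeat a pose let the fingers close. It gives the time, the measured TCP pose, the force and the opening at its end, in the units of the state.
- manip.sense(): the state, without advancing time (a new reading comes with each control period).
- imaging.snapshot(name): name is "scene" or "top" or "wrist"; returns a dict with "image" (384x512x3 uint8, red, green, blue), "z_map" (384x512 float32, m along the optical axis (not along the pixel's ray), 0 where there is no reading), "vfov" (degrees; the focal length in pixels is half the picture's height over the tangent of half this angle, whatever the lens; pixels are square), "cx", "cy" (the principal point, pixels), "R" (3x3) and "t" (3): a world point X has camera coordinates R X + t. Camera axes: x right, y down, z forward; pixel columns grow to the right and rows downward; lengths in m; the calibration is good to about 2 mm. A picture is of the moment at which its call begins.
- workorder.sign_off(): hands the job in, once; it reports no verdict.
The state is a dict: "t": time; "q": joint angles; "qd": joint speeds; "tau": joint torques, N m; "tcp_pos": TCP position; "tool_rot": TCP orientation; "force": force on the tool from outside, world axes, zero at the start; "ft_torque": the same for the moment, N m; "finger_gap": opening from 0.0 (shut) to 1.0 (fully open).
Only numpy, scipy, OpenCV 4.12 (cv2) and the standard library are available. Lean on these libraries where they do the work, as an engineer would, in place of code of your own. Each camera call takes 0.05 s, during which the arm holds its last target.

TASK

Take the blue-handled tipping bar out of its wooden holder and slide it fully home into the socket tube on the front of the closed steel bin, down to its collar. Then, gripping the bar alone and not touching the bin, tilt the bin forward to 30 degrees from closed (its front in line with the red marks on the stand) and keep holding it there: it swings shut by itself if let go, and the job finishes while you are still holding it. Leave the other fittings where they are.

Things in the scene. Friction and masses are not known exactly. Their poses are not given: they have to be found in the camera images.
- tipping_bar: Loose bar, 140 mm long, 0.18 kg, upright in the holder at first. Origin at its foot, z up the bar. Above the foot: steel shank 16 mm diameter to 60 mm (lowest 7 mm tapered to 8 mm diameter), collar 30 mm diameter to 68 mm, round blue handle 24 mm diameter to 140 mm. At the start the collar rests on the holder: foot 5 mm, handle 73 to 145 mm above the bench.
- bar_holder: Dark wooden block, 80 x 80 x 65 mm high, fixed, with a vertical 21 mm through hole at its centre. Origin at the centre of its underside, on the bench.
- bin_stand: Fixed green stand of the bin. Origin on the bench below the hinge; -x is the front, the way the bin tilts, roughly towards the robot; y along the hinge. At y = -95 and +95 mm: cheeks 130 mm high beside the bin, and ahead of the hinge guard arcs reaching 108 mm forward, up to 135 mm high, with a red strip (75 to 150 mm from the hinge) in line with the bin's front face at 30 degrees.
- bin_hinge (a point): Middle of the bin's hinge line, 20 mm above the bench at the foot of the bin's front face; axes as the stand (y along the hinge). The bin turns about this y line.
- bin (a joint): Tilt of the bin, rad: 0 closed (front face upright), growing as its top tips forward (stand's -x), stop at 0.96; 30 degrees is 0.524. Open-topped sheet steel box, 110 mm deep behind the hinge, 170 mm wide, rim 140 mm above the hinge, about 1 kg. Spring and weight swing it shut from any angle, bar in or not; holding it at 30 degrees by the bar takes a few N.
- socket_mouth (a point): Centre of the upper mouth of the dark steel socket tube on the middle of the bin's front; moves with the bin. Axes as the stand when closed, z up the tube. Closed, it is 14.5 mm ahead (-x) of and 145 mm above the hinge (165 mm above the bench). Tube 29 mm outside, 19 mm bore, 65 mm deep. Bar home: collar on this mouth, foot 60 mm below it.
- stopper: Bystander: chrome mushroom-shaped drain stopper, 50 mm across, 47 mm high. Origin at the centre of its underside.
- tee: Bystander: brass pipe tee lying flat, 66 x 54 x 32 mm high. Origin at its underside below the middle of the run.
- coupling: Bystander: black malleable coupling standing on end, 40 mm diameter, 42 mm high, open bore. Origin at the centre of its underside.
- ferrule_cup: Bystander: tin cup, 68 mm across the rim, 75 mm high, full of copper ferrules. Origin at the centre of its underside.

How it is judged:
By the outcome, as a careful person would: the job done as asked, in the order asked, and still so for the second after the job is handed in, while the arm keeps its last pose, push and grip.
It also fails if it takes over 48 s, if anything falls off the work surface, if the arm or the gripper's body presses on something with over 40 N, if the wrist force passes 120 N, or if a joint passes its speed limit or range.

## Working session

There is one attempt and no reset: what is moved stays moved. The work goes in short steps, Python scripts to look and compute and a shell command to move; the robot and the scene stay as the last step left them, time stands still between calls to the robot, and variables do not carry over. Pictures are saved under pics/ and viewed, and the job is handed in when it is done.

```bash
mkdir -p pics; ls; python3 - <<'E'
from station import manip, imaging
import cv2,pickle
s=manip.sense(); print(s)
d={}
for n in ["scene","top","wrist"]:
    p=imaging.snapshot(n); d[n]=p
    cv2.imwrite(f"pics/{n}0.png",p["image"][:,:,::-1]); print(n,p["vfov"],p["cx"],p["cy"],p["R"],p["t"],(p["z_map"]>0).mean())
pickle.dump(d,open("s0.pkl","wb"))
E
```

```text
pics
{'t': 0.0, 'q': array([-1.32247772e+00,  5.28482732e-01,  1.43391274e+00, -1.72089905e-05,
        1.18140496e+00, -1.78481321e-01]), 'qd': array([-0.00084721,  0.00055394, -0.00122617,  0.00143437,  0.00029624,
        0.00041031]), 'tau': array([ 1.51881586e-04, -4.42346227e+01, -1.78020483e+01, -1.82121362e-04,
        8.39654880e-03,  3.00779028e-06]), 'tcp_pos': array([ 0.2585876 , -0.56824603,  0.24932008]), 'tool_rot': array([ 9.77315218e-01,  2.11787030e-01, -4.64902951e-05, -1.10293596e-03]), 'force': array([-1.07973257, -0.72419516, -0.39008151]), 'ft_torque': array([ 0.02713894, -0.01344755,  0.03218546]), 'finger_gap': 1.0009846581282975}
scene 52.06610543661573 253.1099715582934 190.2192399125494 [[ 0.76270104  0.64638468 -0.02177058]
 [ 0.3662159  -0.45937165 -0.80923643]
 [-0.53307882  0.60923274 -0.58707958]] [-0.44801366 -0.09155644  1.55854119] 0.9958648681640625
top 42.66156363365793 258.84368496196873 188.08338818697285 [[-0.0115222  -0.99992837 -0.0032406 ]
 [-0.9980251   0.01170029 -0.06171719]
 [ 0.06175069  0.00252308 -0.99808842]] [0.05024658 0.55113578 1.24758461] 0.9959615071614584
wrist 64.52572675989029 255.56721064963557 192.8124125652567 [[ 0.41362358 -0.91044671 -0.00152301]
 [-0.87290082 -0.3970405   0.28355422]
 [-0.2587657  -0.11595527 -0.958955  ]] [-0.62429504 -0.03640294  0.37927338] 0.9962514241536459
```

View pics/scene0.png

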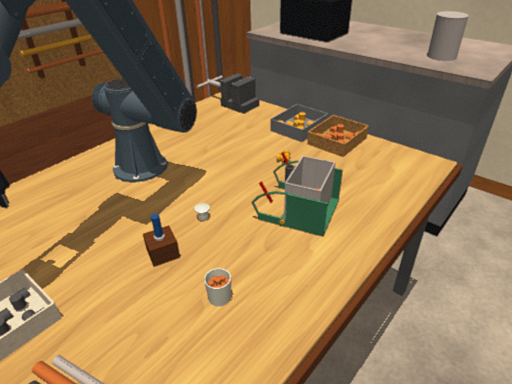

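View pics/top0.png

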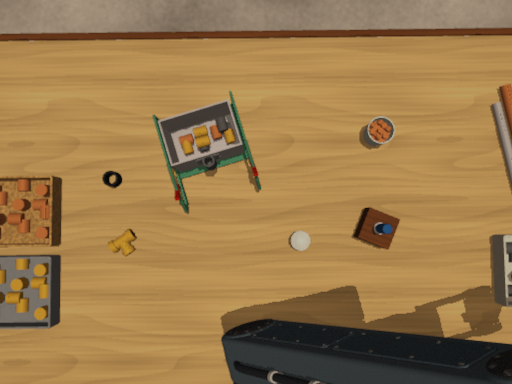

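View pics/wrist0.png

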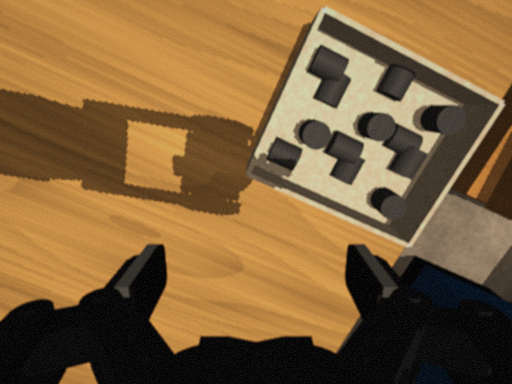

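The top view shows the bar's blue top at about (386,229) on the holder at (377,228), and the socket ring at about (209,163) on the bin front. The red strips are near (178,195) and (255,172), with the stopper at (300,241) between the bar and the bin. Next I'll measure them.

```bash
cat > h.py <<'E'
import numpy as np, cv2, pickle
def f(p): return p["image"].shape[0]/2/np.tan(np.radians(p["vfov"])/2)
def cloud(p):
    v,u=np.mgrid[:384,:512]; z=p["z_map"]; F=f(p)
    C=np.stack([(u-p["cx"])/F*z,(v-p["cy"])/F*z,z],-1)
    return (C-p["t"])@p["R"]
def ray(p,u,v,h):
    d=p["R"].T@np.array([(u-p["cx"])/f(p),(v-p["cy"])/f(p),1]); o=-p["R"].T@p["t"]
    return o+d*(h-o[2])/d[2]
def proj(p,X):
    c=p["R"]@np.array(X)+p["t"]; return f(p)*c[0]/c[2]+p["cx"], f(p)*c[1]/c[2]+p["cy"]
def blue(p):
    hsv=cv2.cvtColor(p["image"],cv2.COLOR_RGB2HSV); return cv2.inRange(hsv,(100,120,40),(130,255,255))>0
def red(p):
    hsv=cv2.cvtColor(p["image"],cv2.COLOR_RGB2HSV); return (cv2.inRange(hsv,(0,190,60),(4,255,255))|cv2.inRange(hsv,(174,190,60),(180,255,255)))>0
def green(p):
    hsv=cv2.cvtColor(p["image"],cv2.COLOR_RGB2HSV); return cv2.inRange(hsv,(65,120,20),(95,255,255))>0
E
python3 - <<'E'
from h import *
d=pickle.load(open("s0.pkl","rb"))
np.set_printoptions(precision=4,suppress=True)
for n in ("top","scene"):
    p=d[n]; W=cloud(p)
    m=blue(p)&(W[...,2]>.07)&(W[...,2]<.2)&(W[...,0]>.3); print(n,"blue",m.sum(),W[m].mean(0),W[m].min(0),W[m].max(0))
    t=m&(W[...,2]>.141); print(" top face",t.sum(),W[t].mean(0), np.argwhere(t).mean(0) if t.any() else 0)
    for nm,mm in (("red",red(p)),("green",green(p))):
        k,l,s,c=cv2.connectedComponentsWithStats(mm.astype(np.uint8))
        for i in range(1,k):
            if s[i,4]>8: q=W[l==i]; print(" ",nm,s[i],q.mean(0),q.min(0),q.max(0))
p=d["top"];W=cloud(p)
# holder top
m=(abs(W[...,2]-.065)<.004); m[:,:340]=0; m[:,420:]=0; m[:200]=0; m[260:]=0
c=np.argwhere(m)[:,::-1].astype(np.float32); r=cv2.minAreaRect(c); print("holder",r,ray(p,*r[0],.065))
m=(W[...,2]>.150)&(W[...,2]<.172); m[:,:140]=0;m[:,270:]=0;m[:90]=0;m[190:]=0
cv2.imwrite("pics/m.png",cv2.resize(np.hstack([p["image"][90:220,140:270,::-1],np.repeat((m*255).astype(np.uint8)[90:220,140:270,None],3,2)]),None,fx=3,fy=3,interpolation=0))
E
```

```text
top blue 98 [ 0.4476 -0.2463  0.1394] [ 0.437  -0.2595  0.0917] [ 0.4576 -0.2368  0.1525]
 top face 76 [ 0.4475 -0.2483  0.1465] [228.4342 386.4605]
  red [253 168   5   8  25] [0.5829 0.0528 0.1414] [0.5739 0.0474 0.124 ] [0.5927 0.0568 0.1564]
  red [176 190   4  10  29] [0.5305 0.2335 0.1396] [0.5204 0.2286 0.1173] [0.5432 0.2385 0.1564]
scene blue 148 [ 0.456  -0.2558  0.1203] [ 0.4384 -0.2645  0.08  ] [ 0.4637 -0.2414  0.1472]
 top face 43 [ 0.4517 -0.2531  0.1445] [216.907  154.6279]
  red [282 153   6  11  18] [0.573  0.1794 0.1712] [ 0.5249 -0.702   0.1165] [1.2061 0.2371 0.8311]
  red [260 182  12  20  41] [0.5967 0.0512 0.1227] [0.5796 0.045  0.092 ] [0.6147 0.0588 0.1515]
  green [ 284  169   57   66 1242] [0.7266 0.1225 0.0709] [ 0.6509 -0.702   0.0066] [1.2061 0.2914 0.8311]
  green [278 181   6   7  23] [0.5252 0.2291 0.0206] [0.5156 0.2229 0.0094] [0.5332 0.2328 0.0342]
  green [258 213  25  11 105] [0.6127 0.0492 0.0275] [ 0.5718 -0.702   0.0068] [1.2061 0.0962 0.8311]
holder ((378.1551513671875, 228.36204528808594), (33.239463806152344, 32.49668502807617), 21.801406860351562) [ 0.446  -0.2487  0.065 ]
```

View pics/m.png

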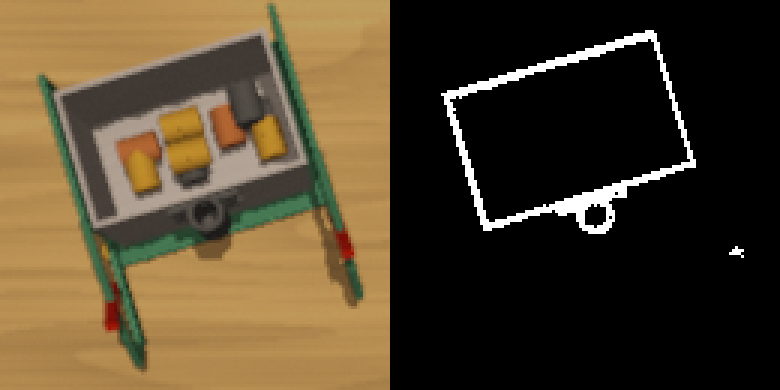

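The mask shows the rim rectangle and the socket ring clearly, the ring at roughly (208,162) in the full picture. I'll fit both.

```bash
python3 - <<'E'
from h import *
np.set_printoptions(precision=4,suppress=True)
d=pickle.load(open("s0.pkl","rb")); p=d["top"];W=cloud(p)
m=(W[...,2]>.150)&(W[...,2]<.172); m[:,:140]=0;m[:,270:]=0;m[:90]=0;m[190:]=0
v,u=np.nonzero(m)
ring=m.copy(); ring[:,:202]=0; ring[:,216:]=0; ring[:155]=0
ring=ring&(W[...,2]>.155)
c=np.argwhere(ring)[:,::-1].astype(np.float32)
# split: ring: fit circle to the hole (dark enclosed component)
k,l,s,cen=cv2.connectedComponentsWithStats((~m).astype(np.uint8),connectivity=4)
for i in range(1,k):
    if s[i,4]<4000: print("hole",s[i],cen[i],ray(p,*cen[i],.165))
Rm=m.copy(); q=W[m]; 
rp=np.array([ray(p,a,b,.160)[:2] for a,b in zip(u,v)])
(rc),(rs),ra=cv2.minAreaRect(rp.astype(np.float32)); print("allrect",rc,rs,ra)
# rim corners via hull poly from rim pixels excluding ring
keep=~((u>198)&(u<220)&(v>153))
r=cv2.minAreaRect(rp[keep&(u<250)].astype(np.float32)); print(r); print(cv2.boxPoints(r))
# front edge line
b=cv2.boxPoints(r); 
low=b[np.argsort(b[:,0])][:2]; mid=low.mean(0); e=low[np.argmax(low[:,1])]-low[np.argmin(low[:,1])]; yaw=np.arctan2(-e[0],e[1]); print("front mid",mid,"yaw",yaw)
x=np.array([np.cos(yaw),np.sin(yaw)]); print("socket from rim", mid-.0145*x)
a=np.array([.5829,.0528]);bb=np.array([.5305,.2335]); print("red yaw",np.arctan2(-(bb-a)[0],(bb-a)[1]))
E
```

```text
hole [ 160  103   80   61 2987] [199.5336 133.0211] [0.6703 0.1777 0.165 ]
hole [215 154   1   1   1] [215. 154.] [0.6216 0.1426 0.165 ]
hole [205 158   7   8  43] [208.     161.4186] [0.6048 0.1586 0.165 ]
hole [213 162   1   1   1] [213. 162.] [0.6033 0.1472 0.165 ]
allrect (0.6371437311172485, 0.1613183170557022) (0.18825984001159668, 0.18453708291053772) 16.564926147460938
((0.669009804725647, 0.17830464243888855), (0.11748694628477097, 0.17014458775520325), 16.564924240112305)
[[0.5885 0.2431]
 [0.637  0.08  ]
 [0.7496 0.1135]
 [0.7011 0.2766]]
front mid [0.6127 0.1616] yaw 0.2891126
socket from rim [0.5988 0.1574]
red yaw 0.2822421077331156
```

```bash
cat >> h.py <<'E'
from scipy.spatial.transform import Rotation as Ro
def togo(target,s):
    "tool-axis shift (cm) from measured pose to target"
    return Ro.from_quat(s["tool_rot"]).inv().apply(np.array(target)-s["tcp_pos"])*100
def th(s):
    x=Ro.from_quat(s["tool_rot"]).apply([1,0,0]); return np.arctan2(x[1],x[0])
E
python3 - <<'E'
from h import *
from station import manip
s=manip.sense(); print(togo([.4475,-.2485,.22],s),th(s), th(s)-.285)
E
```

```text
[ 30.4346337  -21.29643909   2.99885861] 0.42676730612013636 0.14176730612013638
```

```bash
python3 -m creep '{"claw":[8.5,8.5,8.5,8.5,8.5,8.5,8.5,8.5,8.5,8.5,8.5,8.5],"dp":[[2,-1.4,0],[5,-3.5,0],[9,-6.3,0],[13,-9.1,0.5],[17,-11.9,1],[21,-14.7,1.5],[25,-17.5,2],[28,-19.6,2.5],[30,-21,3],[30.4,-21.3,3],[30.4,-21.3,3],[30.4,-21.3,3]],"roll":[0.02,0.04,0.06,0.08,0.1,0.12,0.14,0.142,0.142,0.142,0.142,0.142]}' 40
python3 - <<'E'
from h import *
from station import manip,imaging
s=manip.sense(); p=imaging.snapshot("wrist"); t=imaging.snapshot("top"); pickle.dump({"wrist":p,"top":t,"s":s},open("s1.pkl","wb"))
cv2.imwrite("pics/w1.png",p["image"][:,:,::-1]); cv2.imwrite("pics/t1.png",t["image"][:,:,::-1])
print(s["tcp_pos"],th(s),proj(p,[.4475,-.2485,.145]))
W=cloud(p); m=blue(p)&(abs(W[...,2]-.145)<.006)&(abs(W[...,0]-.4475)<.03); print(m.sum(),W[m].mean(0),np.argwhere(m).mean(0)[::-1],ray(p,*np.argwhere(m).mean(0)[::-1],.145))
E
```

```text
t: 1.35
tcp_pos: [0.4472, -0.2502, 0.2205]
tool_rot: [0.99, 0.142, 0.0, 0.0]
force: [-0.0, 0.3, 0.2]
finger_gap: 0.996
[ 0.44719904 -0.25019507  0.22049173] 0.28424068053780294 (np.float64(252.80579833356228), np.float64(210.2768098588939))
732 [ 0.44898245 -0.25085481  0.14477573] [256.65710383 209.07786885] [ 0.44909493 -0.25082012  0.145     ]
```

View pics/w1.png

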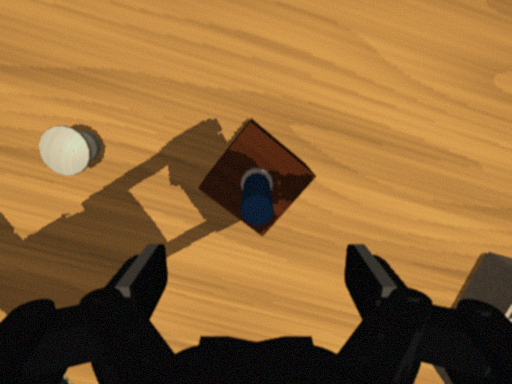

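The bar's top is at (257,209) in the wrist view, centred between the jaws, and agrees with the top camera to about 2 mm. Now I'll descend and grip.

```bash
python3 -m creep '{"claw":[8.5,8.5,8.5,8.5,8.5,2,1.5,1.5,1.5,1.5,1.5,1.5],"dp":[[0.13,0,2.5],[0.13,0,5.5],[0.13,0,8.5],[0.13,0,10],[0.13,0,10],[0.13,0,10],[0.13,0,10],[0.13,0,10],[0.13,0,10],[0.13,0,10],[0.13,0,10],[0.13,0,10]],"roll":[0,0,0,0,0,0,0,0,0,0,0,0]}' 60
```

```text
t: 2.65
tcp_pos: [0.449, -0.2492, 0.1212]
tool_rot: [0.99, 0.142, 0.001, 0.001]
force: [-0.5, 0.3, 6.3]
finger_gap: 0.261
```

```bash
python3 -m creep '{"claw":[1.5,1.5,1.5,1.5,1.5,1.5,1.5,1.5,1.5,1.5],"dp":[[0,0,-0.5],[0,0,-2],[0,0,-4.5],[0,0,-7],[0,0,-10],[0,0,-13],[0,0,-16],[0,0,-18],[0,0,-18],[0,0,-18]],"roll":[0,0,0,0,0,0,0,0,0,0]}'
python3 - <<'E'
from h import *
from station import manip,imaging
s=manip.sense(); p=imaging.snapshot("wrist"); t=imaging.snapshot("scene")
cv2.imwrite("pics/w2.png",np.hstack([p["image"],t["image"]])[:,:,::-1][:, :, :]); 
cv2.imwrite("pics/w2.png",cv2.resize(cv2.imread("pics/w2.png"),(800,300)))
print(togo([.603,.158,.30],s),s["tcp_pos"],th(s))
E
```

```text
t: 3.65
tcp_pos: [0.448, -0.2482, 0.2997]
tool_rot: [0.99, 0.142, -0.0, -0.0]
force: [0.1, 0.1, -2.4]
finger_gap: 0.261
[ 2.62907003e+01 -3.46295613e+01 -7.90343292e-03] [ 0.44802637 -0.24823128  0.29972412] 0.28491335638436577
```

View pics/w2.png

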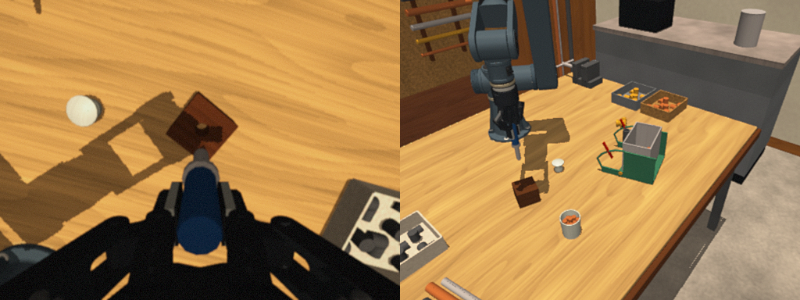

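The bar is free of the hole and upright in the jaws, with its shank at about (203,158) in the left half. I'll move short of the socket and look from there.

```bash
python3 -m creep '{"claw":[1.5,1.5,1.5,1.5,1.5,1.5,1.5,1.5,1.5,1.5,1.5,1.5],"dp":[[1,-1.5,0],[2.5,-4.5,0],[4.5,-8,0],[6.5,-12,0],[8.5,-16,0],[10.5,-20,0],[12.5,-24,0],[14.5,-28,0],[16.5,-31.5,0],[18.5,-34,0],[19,-34.6,0],[19,-34.6,0]],"roll":[0,0,0,0,0,0,0,0,0,0,0,0]}'
python3 -m creep '{"claw":[1.5,1.5,1.5],"dp":[[0,0,0],[0,0,0],[0,0,0]],"roll":[0,0,0]}'
python3 - <<'E'
from h import *
from station import manip,imaging
s=manip.sense(); p=imaging.snapshot("wrist"); pickle.dump({"wrist":p,"s":s},open("s3.pkl","wb"))
cv2.imwrite("pics/w3.png",p["image"][:,:,::-1])
print(s["tcp_pos"],th(s),proj(p,[.603,.158,.165]))
E
```

```text
t: 4.95
tcp_pos: [0.5332, 0.1375, 0.2986]
tool_rot: [0.99, 0.143, -0.002, 0.0]
force: [-0.4, -0.4, -2.8]
finger_gap: 0.263
t: 5.25
tcp_pos: [0.5334, 0.1354, 0.3002]
tool_rot: [0.99, 0.141, -0.0, 0.0]
force: [-0.1, 0.2, -1.2]
finger_gap: 0.261
[0.53339181 0.13537545 0.30019802] 0.28290269721047323 (np.float64(252.32321491635912), np.float64(101.6547896738316))
```

View pics/w3.png

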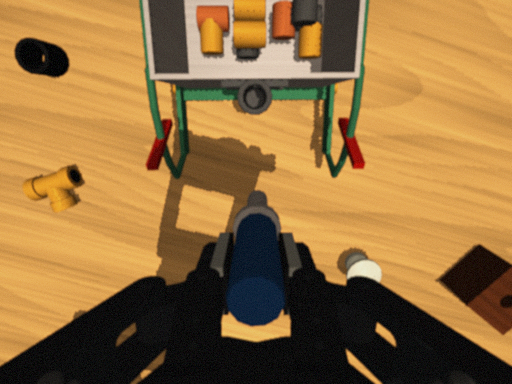

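The socket mouth is at about (254,96). The rim edge is level in the picture, so the yaw matches. The bar's shank end is at about (258,198). I'll measure the mouth and the held bar in this one camera.

```bash
python3 - <<'E'
from h import *
np.set_printoptions(precision=4,suppress=True)
d=pickle.load(open("s3.pkl","rb")); p=d["wrist"];s=d["s"];W=cloud(p)
m=np.zeros((384,512),bool); m[70:120,225:285]=True
m&=abs(W[...,2]-.165)<.004
c=np.argwhere(m)[:,::-1]; print(m.sum()); (x,y),r=cv2.minEnclosingCircle(c[c[:,1]>84].astype(np.float32)); print("outer",x,y,r,r/f(p)*p["z_map"][m].mean(),ray(p,x,y,.165))
k,l,st,cen=cv2.connectedComponentsWithStats((~m[70:120,225:285]).astype(np.uint8),connectivity=4)
for i in range(1,k):
    if st[i,4]<600: print("hole",st[i],cen[i]+[225,70],ray(p,*(cen[i]+[225,70]),.165))
T=s["tcp_pos"];R=Ro.from_quat(s["tool_rot"])
L=R.inv().apply((W-T).reshape(-1,3)).reshape(W.shape)*1000
b=blue(p)&(abs(L[...,0])<30)&(abs(L[...,1])<30)
top=b&(L[...,2]<-20); print("handle top",L[top].mean(0) if top.any() else None, top.sum())
t2=b&(L[...,2]<L[...,2][b].min()+3); print("top face",t2.sum(),L[t2].mean(0))
# shank/collar edge profile: cross-section mid y by depth
o=(abs(L[...,0])<30)&(abs(L[...,1])<20)&(L[...,2]>-30)&(L[...,2]<125)
for z in range(-25,125,10):
    q=o&(abs(L[...,2]-z)<3)
    q[:,:225]=0;q[:,292:]=0
    if q.sum()>5: print(z,q.sum(),"x",L[q][:,0].max(),"y",L[q][:,1].min(),L[q][:,1].max())
# foot end in pixel
print(R.inv().apply(ray(p,254,96,.165)-T)*1000)
E
```

```text
603
outer 254.5 96.46428680419922 17.881689071655273 0.014512695586235858 [0.6074 0.1574 0.165 ]
hole [ 18  15  24  23 419] [254.3914  96.1551] [0.6076 0.1576 0.165 ]
hole [39 35  1  1  1] [264. 105.] [0.6031 0.1481 0.165 ]
hole [19 38  1  1  1] [244. 108.] [0.5963 0.1632 0.165 ]
handle top [  0.658    0.0332 -23.4927] 2348
top face 2022 [ -0.1605   0.1605 -23.7404]
-25 2431 x 11.324166652276942 y -11.181851465941309 13.68155105746728
-15 616 x 12.131515267778298 y -12.16616552449001 14.624711394730975
-5 463 x 11.872680570982853 y -13.156209110209142 15.827036453920366
5 382 x 11.967947523663447 y -14.008861044479284 16.93300578757074
15 310 x 11.714800608819752 y -14.848671763215197 17.843654213531313
25 179 x 10.789186461438588 y -11.32549975733758 11.81213633982566
35 146 x 10.831125839996428 y -10.966850198980552 11.943555067993188
45 220 x 13.463226392727108 y -12.910564172126469 15.176219347952895
55 67 x 13.689779096740043 y -12.43464181425767 14.236674487205606
75 8 x 6.500662087382465 y -1.4961418999561842 3.3601644908829598
85 43 x 6.6369247983184145 y -5.989970811020221 8.611888077363115
95 44 x 6.775665982934367 y -6.224155978244852 8.247497008304038
105 36 x 6.667321582016377 y -5.694509882684912 8.599191746348358
[ 77.642   -0.9307 135.1444]
```

```bash
python3 -m creep '{"claw":[1.5,1.5,1.5,1.5,1.5,1.5,1.5,1.5],"dp":[[1.5,0,0],[3.5,-0.1,0],[5.5,-0.1,0],[7,-0.15,0],[7.75,-0.15,0],[7.75,-0.15,0],[7.75,-0.15,0],[7.75,-0.15,0]],"roll":[0,0,0,0,0,0,0,0]}'
python3 - <<'E'
from h import *
from station import manip,imaging
s=manip.sense(); p=imaging.snapshot("scene"); t=imaging.snapshot("top"); pickle.dump({"scene":p,"top":t,"s":s},open("s4.pkl","wb"))
a=cv2.resize(p["image"][100:240,230:370],(500,500),interpolation=2);b=cv2.resize(t["image"][100:220,140:260],(300,300))
b=np.vstack([b,np.zeros((200,300,3),np.uint8)])
cv2.imwrite("pics/s4.png",np.hstack([a,b])[:,:,::-1]); print(s["tcp_pos"])
E
```

```text
t: 6.1
tcp_pos: [0.6068, 0.1595, 0.3003]
tool_rot: [0.99, 0.142, -0.0, 0.0]
force: [-0.2, 0.6, -1.3]
finger_gap: 0.27
[0.60676918 0.15953179 0.30033295]
```

View pics/s4.png

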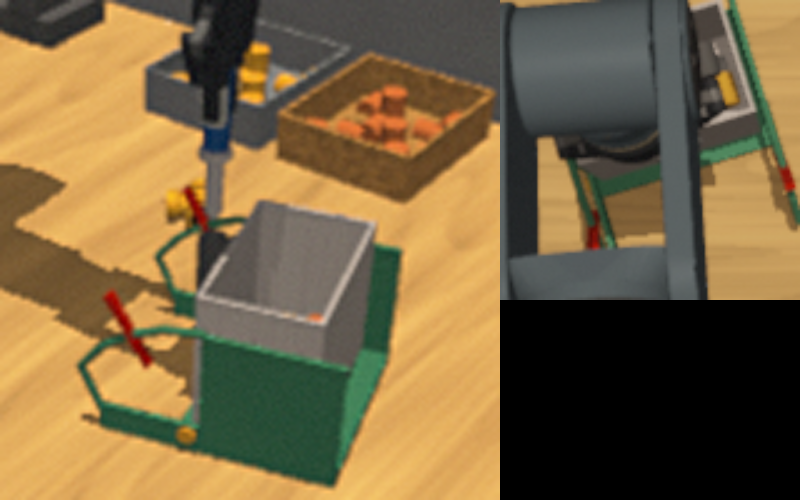

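The shank at (215,190) stands directly above the dark tube at (213,245) in the enlarged scene view. Descending in part, watching the force.

```bash
python3 -m creep '{"claw":[1.5,1.5,1.5,1.5,1.5,1.5],"dp":[[0,0,1],[0,0,2],[0,0,2.8],[0,0,3.4],[0,0,3.8],[0,0,3.8]],"roll":[0,0,0,0,0,0]}'
```

```text
t: 6.8
tcp_pos: [0.6075, 0.1597, 0.2614]
tool_rot: [0.99, 0.142, -0.001, 0.0]
force: [1.5, -0.2, -2.0]
finger_gap: 0.268
```

```bash
python3 -m creep '{"claw":[1.5,1.5,1.5,1.5,1.5,1.5,1.5],"dp":[[0,0,1],[0,0,2],[0,0,3],[0,0,3.6],[0,0,4],[0,0,4],[0,0,4]],"roll":[0,0,0,0,0,0,0]}'
python3 - <<'E'
from h import *
from station import manip,imaging
s=manip.sense(); p=imaging.snapshot("wrist"); pickle.dump({"wrist":p,"s":s},open("s5.pkl","wb"))
q=imaging.snapshot("scene"); a=cv2.resize(q["image"][120:240,240:360],(384,384),interpolation=2)
cv2.imwrite("pics/w5.png",cv2.resize(np.hstack([p["image"],a])[:,:,::-1],(795,341)))
print(s["tcp_pos"],s["force"],s["ft_torque"])
E
```

```text
t: 7.5
tcp_pos: [0.6077, 0.1598, 0.2222]
tool_rot: [0.99, 0.142, -0.0, 0.0]
force: [1.0, 0.2, -1.8]
finger_gap: 0.267
[0.60766569 0.15976417 0.22217875] [ 1.04203978  0.16832691 -1.80462432] [-0.14078046 -0.14984248  0.02946398]
```

View pics/w5.png

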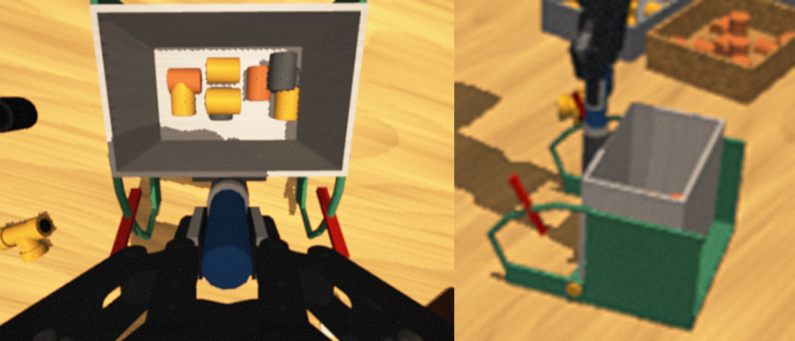

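The bar is in the tube with its collar near the mouth at about (228,190), and there is no contact force yet. I'll press it down until it seats.

```bash
python3 -m creep '{"claw":[1.5,1.5,1.5,1.5],"dp":[[0,0,0.1],[0,0,0.15],[0,0,0.2],[0,0,0.2]],"roll":[0,0,0,0]}'
```

```text
t: 8.0
tcp_pos: [0.6079, 0.1599, 0.2213]
tool_rot: [0.99, 0.142, 0.001, 0.0]
force: [-0.2, -1.9, 5.2]
finger_gap: 0.267
```

```bash
python3 -m creep '{"claw":[1.5,1.5,1.5,1.5],"dp":[[0,0,0.1],[0,0,0.2],[0,0,0.2],[0,0,0.2]],"roll":[0,0,0,0]}'
```

```text
t: 8.4
tcp_pos: [0.6082, 0.1599, 0.2212]
tool_rot: [0.99, 0.142, 0.001, 0.0]
force: [-2.5, -1.3, 13.2]
finger_gap: 0.265
```

The collar is seated: the tool stops at z = 0.221 m, where it should, with 13 N. I'll start the arc about the hinge with the tool vertical, so the bar pivots between the pads, and go half way first.

```bash
python3 -m creep '{"claw":[1.5,1.5,1.5,1.5,1.5,1.5,1.5,1.5,1.5,1.5,1.5,1.5],"dp":[[0,0,-0.2],[-0.5,0,-0.15],[-1.05,0,-0.1],[-1.55,0,0],[-2.1,0,0.06],[-2.6,0,0.16],[-3.15,0,0.28],[-3.65,0,0.4],[-4.15,0,0.54],[-4.65,0,0.7],[-5.15,0,0.86],[-5.15,0,0.86]],"roll":[0,0,0,0,0,0,0,0,0,0,0,0]}' 45
python3 - <<'E'
from h import *
from station import manip,imaging
s=manip.sense(); p=imaging.snapshot("wrist"); q=imaging.snapshot("scene");pickle.dump({"wrist":p,"scene":q,"s":s},open("s6.pkl","wb"))
a=cv2.resize(q["image"][120:240,240:360],(384,384),interpolation=2)
cv2.imwrite("pics/w6.png",cv2.resize(np.hstack([p["image"],a])[:,:,::-1],(795,341)))
print(s["tcp_pos"],s["force"],s["ft_torque"])
E
```

```text
t: 9.6
tcp_pos: [0.5611, 0.1452, 0.2117]
tool_rot: [0.99, 0.142, 0.005, 0.001]
force: [3.8, -1.4, 8.7]
finger_gap: 0.264
[0.56108615 0.14522009 0.21173003] [ 3.76837828 -1.35413421  8.69804573] [-0.03190617 -1.06295246 -0.03421844]
```

View pics/w6.png

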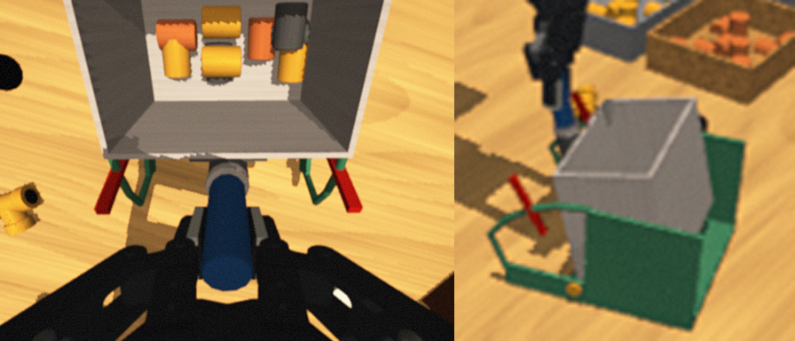

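The bin follows the bar. The inside of its front wall is visible at about (220,130) in the left half. I'll measure the tilt from a plane fit there, checked against the rim edge.

```bash
cat >> h.py <<'E'
def tilt(p,yaw=.285):
    W=cloud(p); xs=np.array([np.cos(yaw),np.sin(yaw),0]); ys=np.array([-np.sin(yaw),np.cos(yaw),0]); H=np.array([.6214,.1617,.02])
    S=np.stack([(W-H)@xs,(W-H)@ys,W[...,2]-.02],-1)
    out={}
    # rim front edge: for columns of y, bin's wall: points with |y|<75, x<.03, radius 20..141
    r=np.hypot(S[...,0],S[...,2])
    g=p["image"].astype(int); grey=(g.max(-1)-g.min(-1)<30)
    m=grey&(abs(S[...,1])<.080)&(abs(S[...,1])>.025)&(S[...,2]>.03)&(r<.160)&(S[...,0]<.02)
    inn=m.copy(); q=S[inn&(r>.05)&(r<.132)]
    if len(q)>50:
        c=q.mean(0)
        for _ in range(3):
            c=q.mean(0); n=np.linalg.svd(q-c,full_matrices=False)[2][2]; e=abs((q-c)@n); q=q[e<max(.002,2*np.median(e))]
        n=n*np.sign(n[0]); out["plane"]=(len(q),n.round(3),np.degrees(np.arctan2(n[2],n[0])))
    e=S[m&(r>.137)&(r<.150)]
    if len(e): out["rim"]=(len(e),np.degrees(np.arctan2(-e[:,0],e[:,2])).round(1).mean(),r[m].max())
    return out
E
python3 - <<'E'
from h import *
for n in ("s5","s6"):
    d=pickle.load(open(n+".pkl","rb")); print(n,tilt(d["wrist"]))
E
```

```text
s5 {'plane': (3412, array([ 1.   ,  0.005, -0.003]), np.float64(-0.14786161194991546)), 'rim': (583, np.float64(-1.06483704974271), np.float64(0.14172103445687825))}
s6 {'plane': (4431, array([0.972, 0.005, 0.234]), np.float64(13.542756678743261)), 'rim': (501, np.float64(12.546107784431138), np.float64(0.148988158913432))}
```

The tilt reads 13.5–13.7° and the closed reference read −0.15°, so the plane fit is sound. The bin lags the bar by about 0.6°. Continuing to about 29°.

```bash
python3 -m creep '{"claw":[1.5,1.5,1.5,1.5,1.5,1.5,1.5,1.5,1.5,1.5,1.5,1.5],"dp":[[-0.5,0,0.17],[-1,0,0.36],[-1.5,0,0.56],[-2,0,0.78],[-2.45,0,1.01],[-2.95,0,1.25],[-3.4,0,1.5],[-3.9,0,1.77],[-4.35,0,2.05],[-4.7,0,2.28],[-4.8,0,2.35],[-4.8,0,2.35]],"roll":[0,0,0,0,0,0,0,0,0,0,0,0]}'
python3 - <<'E'
from h import *
from station import manip,imaging
s=manip.sense(); p=imaging.snapshot("wrist"); q=imaging.snapshot("scene");pickle.dump({"wrist":p,"scene":q,"s":s},open("s7.pkl","wb"))
a=cv2.resize(q["image"][120:240,240:360],(384,384),interpolation=2)
cv2.imwrite("pics/w7.png",cv2.resize(np.hstack([p["image"],a])[:,:,::-1],(795,341)))
print(s["tcp_pos"],s["force"],s["ft_torque"],tilt(p))
E
```

```text
t: 10.9
tcp_pos: [0.5146, 0.1314, 0.1882]
tool_rot: [0.99, 0.142, 0.004, 0.001]
force: [0.6, -1.9, 11.7]
finger_gap: 0.266
[0.51458384 0.13142799 0.18823729] [ 0.63353898 -1.93110672 11.67110737] [-0.35534598 -0.85532494 -0.0224205 ] {'plane': (387, array([0.881, 0.004, 0.473]), np.float64(28.237604118473723)), 'rim': (18, np.float64(14.416666666666666), np.float64(0.15359272357884693))}
```

View pics/w7.png

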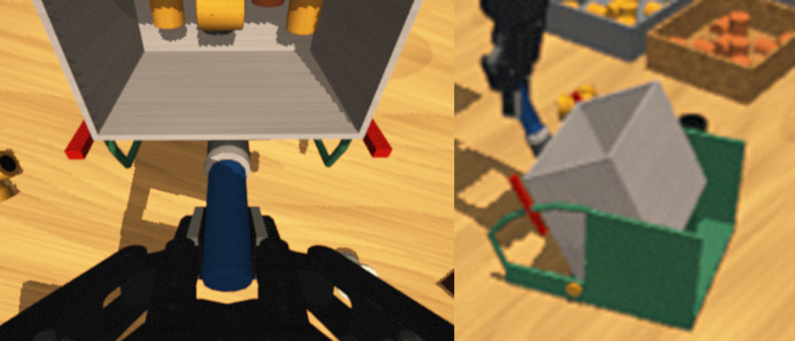

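The rim edge at about y = 136 in the left half is just short of the red strips (outer ends at (78,150) and (378,150)). In the scene view the front nearly lines up with the red strip at (530,205). The mask is thin here because the wall is lit warm, so I'll widen it.

```bash
sed -i 's/<30)/<60)/; s/S\[...,0\]<.02)/S[...,0]<.02+0*r)/' h.py; python3 - <<'E'
from h import *
for n in ("s5","s6","s7"):
    d=pickle.load(open(n+".pkl","rb")); p=d["wrist"]; print(n,tilt(p))
    # red strips' angle about hinge
    W=cloud(p); yaw=.285; xs=np.array([np.cos(yaw),np.sin(yaw),0]); ys=np.array([-np.sin(yaw),np.cos(yaw),0]); H=np.array([.6214,.1617,.02]); D=W-H
    S=np.stack([D@xs,D@ys,D[...,2]],-1); m=red(p)&(abs(abs(S[...,1])-.095)<.02)
    for sg in(1,-1):
        q=S[m&(S[...,1]*sg>0)]
        if len(q)>20:print("  red",len(q),np.degrees(np.arctan2(-q[:,0],q[:,2])).mean(), np.hypot(q[:,0],q[:,2]).min(),np.hypot(q[:,0],q[:,2]).max())
    g=p["image"]; print(g[215-60:150:-1,256][:3] if 0 else g[100,250])
E
```

```text
s5 {'plane': (3412, array([ 1.   ,  0.005, -0.003]), np.float64(-0.14786161194991546)), 'rim': (1209, np.float64(-0.9667493796526054), np.float64(0.1418245816587991))}
  red 756 28.87627929068902 0.07661499874418555 0.14691219290398402
  red 834 28.420905601121824 0.07662210424962965 0.1500480658278385
[195 125  36]
s6 {'plane': (6053, array([0.972, 0.005, 0.234]), np.float64(13.54073719197315)), 'rim': (1510, np.float64(12.682781456953643), np.float64(0.148988158913432))}
  red 845 29.229200250379453 0.09454751573530966 0.15107915180783088
  red 855 28.869101373597584 0.09429279130151541 0.15039431387644506
[233 218 197]
s7 {'plane': (10516, array([0.879, 0.004, 0.476]), np.float64(28.422428013944362)), 'rim': (1801, np.float64(27.310660744031093), np.float64(0.15359272357884693))}
  red 726 29.458973996712402 0.11965930080216207 0.1512613600516752
  red 706 29.10879358044171 0.12031598660954462 0.1510235890391395
[163 145 128]
```

The bin is at about 28.5°, so it needs another 1.5°.

```bash
python3 -m creep '{"claw":[1.5,1.5,1.5,1.5,1.5,1.5],"dp":[[-0.15,0,0.08],[-0.3,0,0.16],[-0.45,0,0.25],[-0.45,0,0.25],[-0.45,0,0.25],[-0.45,0,0.25]],"roll":[0,0,0,0,0,0]}'
python3 - <<'E'
from h import *
from station import manip,imaging
s=manip.sense(); p=imaging.snapshot("wrist"); q=imaging.snapshot("scene");pickle.dump({"wrist":p,"scene":q,"s":s},open("s8.pkl","wb"))
a=cv2.resize(q["image"][120:240,240:360],(384,384),interpolation=2)
cv2.imwrite("pics/w8.png",cv2.resize(np.hstack([p["image"],a])[:,:,::-1],(795,341)))
print(s["tcp_pos"],s["force"],s["finger_gap"],tilt(p))
E
```

```text
t: 11.6
tcp_pos: [0.5107, 0.1303, 0.1856]
tool_rot: [0.99, 0.142, 0.004, 0.001]
force: [1.8, -2.6, 8.4]
finger_gap: 0.268
[0.51071416 0.13031921 0.18555759] [ 1.80576737 -2.58709794  8.4261071 ] 0.26770339999210085 {'plane': (11025, array([0.868, 0.004, 0.496]), np.float64(29.731314040286694)), 'rim': (1895, np.float64(28.593350923482852), np.float64(0.15589295005575787))}
```

View pics/w8.png

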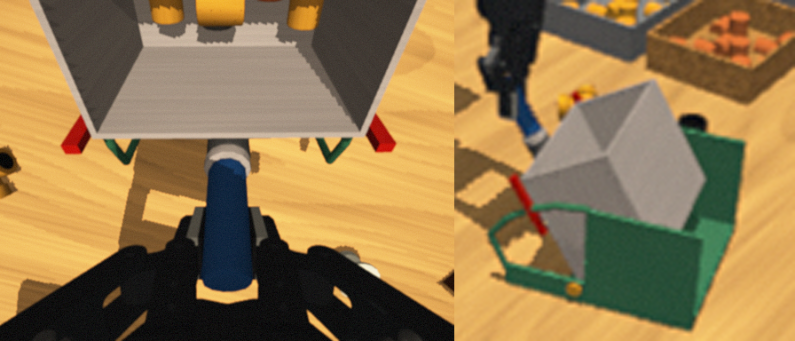

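The tilt is 29.7–29.9°. The rim's ends now meet the red strips in both views. A closer look at the collar, to confirm it is still home:

```bash
python3 - <<'E'
from h import *
d=pickle.load(open("s8.pkl","rb")); p=d["wrist"]; q=d["scene"]
a=cv2.resize(p["image"][130:230,210:310],(400,400),interpolation=2); b=cv2.resize(q["image"][140:190,240:290],(400,400),interpolation=2)
cv2.imwrite("pics/z8.png",np.hstack([a,b])[:,:,::-1])
th_=np.radians(30);yaw=.285
xs=np.array([np.cos(yaw),np.sin(yaw),0]);H=np.array([.6214,.1617,.02]); D=cloud(p)-H
X=-(D@xs);Z=D[...,2]; Y=D@np.array([-np.sin(yaw),np.cos(yaw),0])
al=X*np.sin(th_)+Z*np.cos(th_); fw=X*np.cos(th_)-Z*np.sin(th_)
for v in range(150,215,3):
    m=slice(248,264); print(v,(np.median(al[v,m])*1000).round(1),(np.median(fw[v,m])*1000).round(1),p["image"][v,256])
E
```

```text
150 139.9 -3.1 [204 178 162]
153 140.1 -1.3 [210 186 168]
156 140.9 0.2 [103  94  84]
159 143.5 0.2 [70 65 58]
162 145.5 0.7 [115 108  94]
165 148.1 0.5 [160 141 127]
168 150.7 0.4 [163 145 127]
171 153.0 0.5 [192 171 154]
174 153.5 2.2 [200 182 161]
177 153.3 4.5 [170 154 142]
180 157.2 3.1 [21 54 92]
183 159.3 3.2 [30 59 97]
186 161.5 3.2 [28 61 98]
189 163.7 3.2 [19 41 62]
192 165.9 3.2 [ 9 35 56]
195 168.0 3.1 [11 37 62]
198 170.1 3.1 [18 35 63]
201 171.9 3.3 [19 39 65]
204 174.4 2.7 [16 38 62]
207 175.8 3.3 [ 0 31 59]
210 178.0 3.0 [19 40 63]
213 179.7 3.2 [23 43 65]
```

View pics/z8.png

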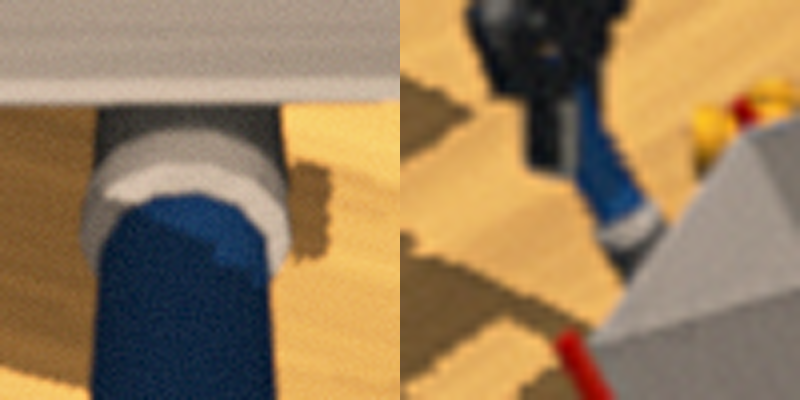

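The collar's top face is at 153.4 mm along the front face, against 153 mm when home, and no gap shows at the mouth. I'll hold for half a second and check that it stays steady.

```bash
python3 -m creep '{"claw":[1.5,1.5,1.5,1.5,1.5],"dp":[[-0.05,0,0.03],[-0.05,0,0.03],[-0.05,0,0.03],[-0.05,0,0.03],[-0.05,0,0.03]],"roll":[0,0,0,0,0]}'
python3 - <<'E'
from h import *
from station import manip,imaging
p=imaging.snapshot("wrist"); print(tilt(p)); print(manip.sense()["tcp_pos"])
E
```

```text
t: 12.2
tcp_pos: [0.5104, 0.1302, 0.1853]
tool_rot: [0.99, 0.142, 0.004, 0.001]
force: [1.5, -1.4, 9.0]
finger_gap: 0.266
{'plane': (11067, array([0.867, 0.004, 0.498]), np.float64(29.872560907551286)), 'rim': (1870, np.float64(28.68716577540107), np.float64(0.156189339986023))}
[0.51045813 0.13020447 0.18535895]
```

```bash
python3 -c "
from station import workorder; print(workorder.sign_off())"
```

```text
the job is handed in; nothing more can be done
None
```

I took the bar out of its holder and seated it in the socket down to its collar. I then tilted the bin to about 30° by the bar alone and handed the job in at about 12 s, still holding it.

- **Seating:** The bar stopped at the expected height with 13 N of push. At 30° the collar's top face measured 153.4 mm, against 153 mm when home.
- **Tilt:** A plane fit on the inside of the bin's front wall read 29.9° just before hand-in, and the same fit read −0.15° with the bin closed. The rim-edge check read 28.7°, or about 29.7° after allowing for the 1° it read low when closed. In both views the bin's front met the red marks.
- **Hold:** The tilt and position stayed steady over the last half second, with about 9 N at the wrist. None of the forces I read was over 15 N.
- **Disagreement:** The top and wrist cameras placed the bar and the socket about 2–3 mm apart. I aimed mainly by the wrist camera, and the bar went in without catching.
- **Other fittings:** I moved nothing near them, but I didn't measure their positions again at the end.

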